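# Wedge up the nest plate on the press bed

## Robot

A 6-joint arm with a two-finger parallel gripper is mounted at the origin on the work surface. World frame = base frame: x ahead of the robot, y to its left, z up, the work surface at z = 0. Lengths are in mm, angles in rad, forces in N, time in s.
With the tool pointing down it reaches from about 350 to 800 mm from the base axis. Payload 7.3 kg.
Tool frame: the origin (TCP) lies between the finger pads; the fingertips stand 25 mm ahead of it and the grasp point (between the pads) lies 6 mm ahead of it; z points along the fingers, y is the line along which they close (so a half turn about z gives the same grasp; the last joint's range is limited). The gripper opens to 85 mm and grips with 20 to 120 N. Pads are 22 mm wide; open, the fingers measure 114 mm over their backs; the gripper's body (76 mm by 85 mm) begins 54 mm behind the grasp point. The pads swing forward as they close: fully open they stand 13 mm farther back than shut.
Start: joints at [-1.293, 0.342, 1.524, -0, 1.275, -0.146], TCP at [215.917, -478.562, 256.322] pointing down, gripper open.
Joint ranges: [-2.53, 2.53], [-0.77, 2.02], [0.04, 2.7], [-1, 4.14], [0.28, 2.66], [-3.11, 3.11]. Speed limits (rad/s): [2.57, 2.57, 3.14, 3.14, 3.14, 3.14].

## Interface

Orientations are given as a unit quaternion [x, y, z, w].
In Python, from rig import robot, imaging gives the robot as it stands.
- The arm moves only by the tool arm_command, never from a script. Its argument "targets" is a list of rows, each a list of 7 numbers: the opening, from 0 (shut) to 1 (fully open), then the shift along the tool's x, y, z scaled (see below), then the turn, a rotation vector about the tool's x, y, z scaled (see below). In form: [[jaw, tx, ty, tz, wx, wy, wz], ...]. A call has 1 to 20 rows; each row shifts and turns the commanded pose from where the row before left it, along the tool's axes as they then stand; what a row does not reach is not made up. The controller multiplies each number of a shift by 250 mm and each number of a turn by 180 degrees. A row lasts 1/8 s, in which the tool goes at most 62.5 mm and 10.7 degrees, less where a joint would pass 70% of its speed; a pose out of reach is approached as far as the arm can. A call with a number of a shift or a turn outside -1 to 1 is refused whole. A call with a gripper value outside its range is refused whole. The fingers move at their own pace and stop on an object; the grip force is fixed at half the most. Time passes only in rows, so rows that do not move let the fingers close. It gives the time, the measured TCP pose, the force, the opening and the grip force at its end, in the units of the state.
- robot.sense(): the state, without advancing time (a new reading comes with each control period).
- imaging.grab_frame(name): name is "side" or "top"; returns a dict with "image" (480x640x3 uint8, blue, green, red), "z_map" (480x640 float32, mm along the optical axis (not along the pixel's ray), 0 where there is no reading), "fx", "fy", "cx", "cy" (pixels), "extrinsics" (4x4, takes a point from camera to world coordinates). Camera axes: x right, y down, z forward; pixel columns grow to the right and rows downward; lengths in mm; the calibration is good to about 2 mm. A picture is of the moment at which its call begins.
- robot.close_job(): hands the job in; it is judged then, once.
The state is a dict: "t": time; "qpos": joint angles; "joint_velocities": joint speeds; "joint_efforts": joint torques, N m; "eef_pos": TCP position; "ee_rot": TCP orientation; "force": force on the tool from outside, world axes, zero at the start; "torque": the same for the moment, N m; "opening": opening from 0.0 (shut) to 1.0 (fully open); "gripper_force": force on a finger pad.
Only numpy, scipy, OpenCV 4.12 (cv2) and the standard library are available. Lean on these libraries where they do the work, as an engineer would, in place of code of your own. Each camera call takes 0.05 s, during which the arm holds its last target. There are 200 camera calls.

## Task

A loose steel bar lies on the press bed in front of the hinged vial nest plate: take it away first and leave it lying in the grey tray. Then set the levelling wedge flat on the bed and push it, thin end first, under the plate's front nose between the two rest pads, until the nose just lifts off the pads - about 3 mm, and never more than 6 mm - with only the wedge carrying it. Finish while still gripping the wedge there, keeping it still; don't touch the plate with the gripper, and leave the other things on the bench alone.

Things in the scene. Friction and masses are not known exactly. Their poses are not given: they have to be found in the camera images.
- bed: Fixed steel press bed 360 x 160 x 10 mm (top face 10 mm above the bench), turned up to 0.2 rad. Origin on its underside below the middle of the nest plate's front edge; x points from its open front apron (x -170 to 0 mm) to the plate and hinge: the push direction; z up. Two steel rest pads, 12 mm high, stand under the plate at x 5 to 35 mm, inner faces 50 mm either side of the middle line.
- nest_plate: Hinged aluminium plate over bed x 0 to 157 mm, 140 wide, 14 thick, about 0.85 kg; round front nose, radius 7. Origin at the middle of the nose's lowest line, 12 mm above the bed's top at rest; x to the hinge. Six vials in a white nest from bed x = 80 back, 87 mm above the bench. Hinge at bed x = 170, 29 mm above the bench, no spring. Pitch about y (0 at rest) grows with lift: 0.01 rad = 1.63 mm.
- entry (a point): Fixed point on the bed's top face (10 mm above the bench), on the bed's middle line straight below the plate's nose (bed x = 7 mm): the middle of the 12 mm gap that the wedge enters. Axes as the bed's.
- wedge: Loose steel wedge 145 x 36 mm, about 0.4 kg, on the bench on one side of the bed, thin end roughly to world +x. Origin on its flat underside below the middle of the grip block; x points to the thin end. Ramp falls evenly from 26 mm high at x = 15 mm to 3 mm at the thin end x = 130 mm (1 in 5). Upright grip block at the thick end: 30 mm (x) by 24 mm (y), from 26 to 58 mm above the underside.
- wedge_tip (a point): Middle of the wedge's thin end, on its underside (130 mm ahead of its origin).
- bar: The loose square steel bar, 18 x 80 x 18 mm (its y axis is its length), 0.2 kg, lying across the bed's apron 35 to 115 mm in front of the plate. Origin at the middle of its underside.
- tray: Fixed open grey plastic tray, 200 (x) x 150 (y) x 50 mm high, walls 4 mm, on the bench on the other side of the bed from the wedge. Origin at the middle of its underside.
- tray_in (a point): Middle of the tray's inner floor, axes as the tray's.
- u_block: Bystander: loose U-shaped aluminium block 80 x 80 x 20 mm on the bench. Leave alone. Origin at the middle of its underside.
- flat_block: Bystander: loose plain rectangular steel block 36 x 110 x 20 mm (no ramp, no grip block). Leave alone. Origin at the middle of its underside.
- driver: Bystander: loose screwdriver with black handle, about 200 mm long, lying on the bench. Leave alone.
Things that resemble listed ones, but are neither listed nor needed, are in the scene too. Leave any red look-alike of the bar alone. What is shaped like the wedge but yellow is not meant.

How it is judged:
By the outcome, as a careful person would: the job done as asked, in the order asked, and still so for the second after the job is handed in, while the arm keeps its last pose, push and grip.
It also fails if it takes over 59 s, if anything falls off the work surface, if the arm or the gripper's body presses on something with over 40 N, if the wrist force passes 120 N, or if a joint passes its speed limit or range.

## Working session

There is one attempt and no reset: what is moved stays moved. The work goes in short steps, Python scripts to look and compute and a tool call to move; the robot and the scene stay as the last step left them, time stands still between calls to the robot, and variables do not carry over. Pictures are saved under pics/ and viewed, at most 10 in all, crops included, and the job is handed in when it is done.

Besides the shell and the picture viewer there is one more tool, called after "Request:" as name(argument=value, ...) on one line, values as JSON. arm_command: Moves the arm, as the interface text tells. Shifts and turns lie within -1 to 1; 1 stands for 250 mm of shift or 180 degrees of turn. Its arguments: {"type":"object","properties":{"targets":{"type":"array","items":{"type":"array","items":{"type":"number"}}}},"required":["targets"]}

```bash
ls; mkdir -p pics
cat > h.py <<'E'
import numpy as np, cv2
from rig import robot, imaging
def grab(n):
    f=imaging.grab_frame(n); np.savez(f'{n}.npz',**f); return f
def load(n): return dict(np.load(f'{n}.npz'))
def cloud(f):
    v,u=np.mgrid[0:480,0:640]; z=f['z_map']
    P=np.stack([(u-f['cx'])/f['fx']*z,(v-f['cy'])/f['fy']*z,z],-1)
    E=f['extrinsics']; return P@E[:3,:3].T+E[:3,3]
def ray(f,uv,h):
    uv=np.atleast_2d(np.float64(uv)); E=f['extrinsics']
    d=np.c_[(uv[:,0]-f['cx'])/f['fx'],(uv[:,1]-f['cy'])/f['fy'],np.ones(len(uv))]@E[:3,:3].T
    o=E[:3,3]; return o+d*((h-o[2])/d[:,2])[:,None]
E
python3 - <<'E'
from h import *
for n in('top','side'):
    f=grab(n); cv2.imwrite(f'pics/{n}0.png',f['image']); print(n,f['fx'],f['cx'],f['cy'],f['extrinsics'].round(3).tolist())
s=robot.sense(); print(s)
E
```

```text
pics
top 496.7771917115101 311.50797921476124 241.88638725907856 [[0.022, -0.997, 0.071, 386.991], [-1.0, -0.023, -0.003, 181.841], [0.005, -0.071, -0.997, 1473.087], [0.0, 0.0, 0.0, 1.0]]
side 554.511871690905 311.7087023273784 245.29174636748627 [[0.767, -0.309, 0.562, -249.737], [-0.641, -0.401, 0.655, -682.639], [0.023, -0.862, -0.506, 723.272], [0.0, 0.0, 0.0, 1.0]]
{'t': 0.1, 'qpos': array([-1.29300923e+00,  3.42629318e-01,  1.52490535e+00,  1.48448707e-05,
        1.27542066e+00, -1.45957991e-01]), 'joint_velocities': array([-0.00076361, -0.00122527, -0.00275793,  0.00044525,  0.00174556,
        0.00093791]), 'joint_efforts': array([ 1.36049694e-03, -4.34447873e+01, -2.46491843e+01, -1.76741733e-04,
        4.65455028e-03,  3.63614640e-05]), 'eef_pos': array([ 215.8229391 , -478.23370555,  255.71339061]), 'ee_rot': array([ 9.77639079e-01,  2.10288771e-01, -3.77934292e-05, -6.80325353e-04]), 'force': array([-0.11364928, -0.82835802, -0.16810588]), 'torque': array([ 0.0269578 , -0.04364702, -0.01262112]), 'gripper_force': 0.0, 'opening': 0.9995197109188408}
```

View pics/top0.png

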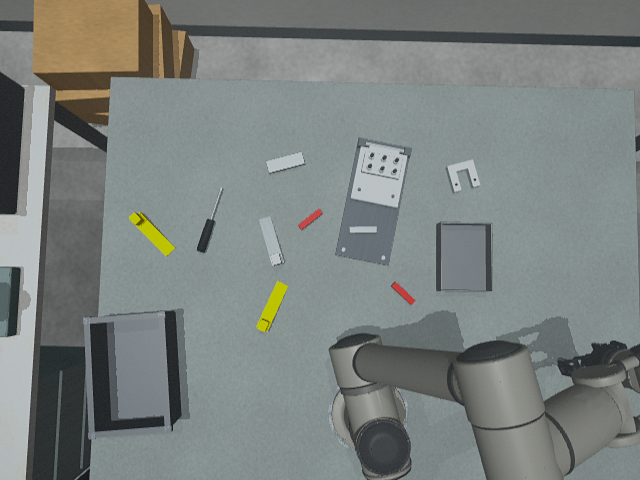

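View pics/side0.png

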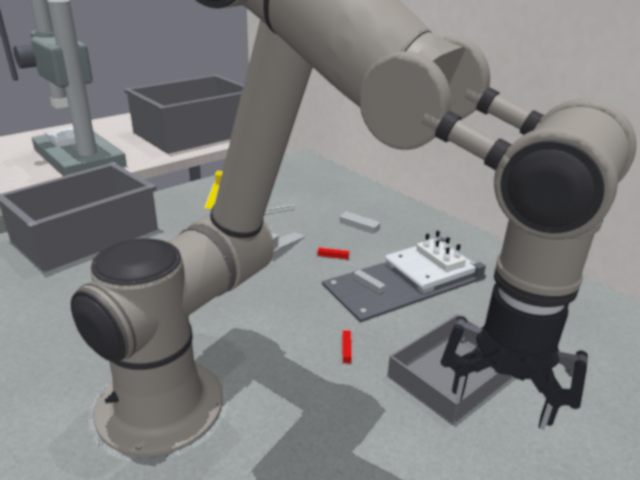

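The top view shows the bar at (363,229) on the bed, the bed corners at (336,255), (388,264) and (410,150), the steel wedge with its block at (277,260) and thin end at (266,218), and the grey tray at (464,257). The side view shows the same objects; the arm hides part of the wedge.

Run:
```python
from h import *
f=load('top'); im=f['image']; W=cloud(f)
c=cv2.resize(im[130:280,245:420],None,fx=4.5,fy=4,interpolation=cv2.INTER_CUBIC); cv2.imwrite('pics/crop1.png',cv2.resize(im[130:275,245:420],None,fx=4,fy=4,interpolation=cv2.INTER_CUBIC))
for n,(u,v) in dict(bench=(320,190),bed=(370,245),bar=(363,229),plate=(360,195),plate2=(400,200),block=(277,261),ramp=(270,235),thin=(266,220),trayfl=(464,257),flat=(285,163)).items(): print(n,im[v,u],W[v,u].round(1))
print(W[150:180:5,320,2].round(1))
g=cv2.cvtColor(im,cv2.COLOR_BGR2GRAY); H=cv2.cvtColor(im,cv2.COLOR_BGR2HSV)
print('row229',g[229,335:410]); print('row225',g[225,250:300]); print('wedge hsv',H[225,255:290].tolist())
```

```text
bench [146 148 136] [649.9 155.3  -9. ]
bed [118 110 103] [486.2   4.1   6.4]
bar [193 190 179] [531.5  27.4  23.7]
plate [196 193 186] [629.1  39.4  40.6]
plate2 [124 114 106] [621.8 -82.6  11.2]
block [195 193 187] [431.1 274.7  56.1]
ramp [184 181 169] [508.9 300.6   9.1]
thin [182 179 166] [553.6 314.    5.9]
trayfl [134 129 122] [ 456.9 -274.4    6.6]
flat [195 192 183] [723.8 261.5  17.1]
[ 1.8  0.5 -0.5 -1.   3.9  1.3]
row229 [148 148 145 146 149  99 111 112 115 110 112 111 110 110 124 196 192 190
 191 190 191 190 190 191 190 189 188 188 187 188 188 188 187 189 187 186
 185 186 186 185 188 164 105 110 109 110 110 111 108 109 109 107 112 110
 113 109 110 109 111 110 103 153 147 148 145 146 144 147 147 146 146 146
 144 144 145]
row225 [147 149 145 144 145 145 147 147 148 144 158 178 175 174 175 175 178 178
 178 176 174 173 180 146 144 143 144 149 146 145 147 147 144 143 142 143
 142 141 144 143 143 143 142 144 144 143 145 144  94 107]
wedge hsv [[95, 20, 150], [85, 19, 151], [90, 19, 150], [85, 20, 152], [85, 22, 148], [94, 22, 163], [99, 19, 185], [96, 20, 181], [96, 20, 180], [96, 20, 181], [98, 22, 182], [96, 22, 185], [98, 21, 185], [95, 18, 183], [94, 20, 181], [92, 19, 178], [96, 21, 179], [95, 18, 185], [93, 19, 150], [85, 21, 148], [95, 19, 147], [90, 19, 147], [87, 18, 152], [90, 22, 150], [90, 21, 149], [90, 17, 150], [88, 20, 151], [81, 17, 147], [85, 21, 147], [93, 21, 146], [90, 21, 147], [90, 18, 145], [88, 21, 145], [90, 19, 147], [85, 23, 147]]
```

View pics/crop1.png

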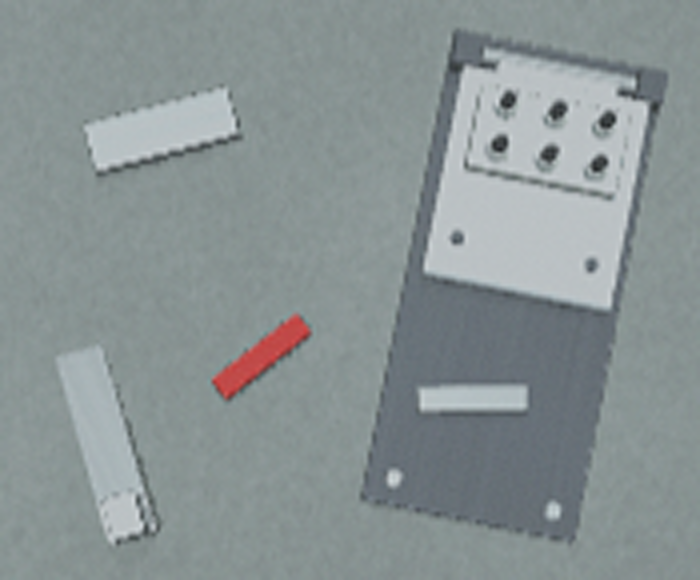

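The crop shows the wedge with its block near image (276,258) and thin end near (265,218). The bar is at (363,229), and the plate's front edge runs from about (351,198) to (398,207).

```bash
cat > meas.py <<'E'
from h import *
def comp(mask,seed):
    n,l=cv2.connectedComponents(mask.astype(np.uint8),connectivity=4); return (l==l[seed[1],seed[0]]).astype(np.uint8)
def rect(f,m,h,k=8):
    # subpixel: upsample mask outline
    c=max(cv2.findContours(m,cv2.RETR_EXTERNAL,cv2.CHAIN_APPROX_NONE)[0],key=len)[:,0].astype(float)
    P=ray(f,(c+0.5)/k-0.5,h)[:,:2].astype(np.float32)
    return P,cv2.minAreaRect(P)
def up(im,k=8): return cv2.resize(cv2.cvtColor(im,cv2.COLOR_BGR2GRAY),None,fx=k,fy=k,interpolation=cv2.INTER_LINEAR)
E
python3 - <<'E'
from meas import *
f=load('top'); g=up(f['image'])
def s(u,v): return (int(u*8+4),int(v*8+4))
m=comp(g>152,s(363,229)); P,r=rect(f,m,18); print('bar',r)
b=cv2.boxPoints(r);print(b.round(1).tolist())
m=comp(g>163,s(270,235)); 
for h in (0,10,20): print('wedge h',h,rect(f,m,h)[1])
P,r=rect(f,m,0); print(cv2.boxPoints(r).round(1).tolist())
bl=np.zeros_like(g); m2=comp(g>188,s(277,258)); P,r=rect(f,cv2.morphologyEx(m2,cv2.MORPH_OPEN,np.ones((9,9))),58); print('block',r)
m=comp(g>160,s(380,200)); P,r=rect(f,m,29)
d=comp(g<130,s(370,245)); P2,_=rect(f,d,10)
r2=cv2.minAreaRect(P2); print('bed',r2,cv2.boxPoints(r2).round(1).tolist())
# iterate: bed axis
e=[np.array(x) for x in cv2.boxPoints(r2)]
np.savez('c.npz',plate=P,bed=P2)
t=comp((g<139),s(464,257)); P,r=rect(f,t,25); print('tray',r)
H=cv2.cvtColor(f['image'],cv2.COLOR_BGR2HSV)
E
```

```text
bar ((532.119384765625, 27.405332565307617), (17.734167098999023, 79.23393249511719), 2.1780879497528076)
[[521.7999877929688, 66.69999694824219], [524.7999877929688, -12.5], [542.5, -11.800000190734863], [539.5, 67.30000305175781]]
wedge h 0 ((492.99462890625, 298.5306701660156), (144.94091796875, 36.464141845703125), 17.10393714904785)
wedge h 10 ((492.2750549316406, 297.738525390625), (143.9569854736328, 36.216617584228516), 17.103944778442383)
wedge h 20 ((491.55548095703125, 296.9463806152344), (142.97308349609375, 35.96907043457031), 17.103940963745117)
[[418.3999938964844, 294.6000061035156], [429.1000061035156, 259.79998779296875], [567.5999755859375, 302.3999938964844], [556.9000244140625, 337.29998779296875]]
block ((438.61920166015625, 279.7822265625), (27.479291915893555, 22.321624755859375), 16.656082153320312)
bed ((617.5894775390625, -3.4648971557617188), (166.2723388671875, 365.9662780761719), 79.75659942626953) [[422.70001220703125, -52.70000076293945], [782.9000244140625, -117.80000305175781], [812.4000244140625, 45.79999923706055], [452.29998779296875, 110.9000015258789]]
tray ((445.888671875, -269.0738220214844), (235.25930786132812, 169.05711364746094), 0.2739609479904175)
```

Run:
```python
from meas import *
f=load('top'); d=np.load('c.npz'); yaw=np.radians(-10.24); ex=np.array([np.cos(yaw),np.sin(yaw)]); ey=np.array([-ex[1],ex[0]]); O=np.array([607.8,-1.7])
def loc(P): return np.c_[(P-O)@ex,(P-O)@ey]
def fit(x,y):
    for _ in range(3):
        p=np.polyfit(x,y,1); r=abs(y-np.polyval(p,x)); k=r<2; x,y=x[k],y[k]
    return 'slope deg %.2f  at0 %.2f'%(np.degrees(np.arctan(p[0])),p[1]),len(x)
L=loc(d['plate']); k=(L[:,0]<12)&(abs(L[:,1])<60); print('front x(y)',fit(L[k,1],L[k,0]))
for s in(1,-1):
    k=(s*L[:,1]>55)&(L[:,0]>20)&(L[:,0]<75); print('side y(x)',s,fit(L[k,0],L[k,1]))
B=loc(d['bed'])
for s in(1,-1):
    k=(s*B[:,1]>70)&(B[:,0]>-150)&(B[:,0]<180); print('bed side',s,fit(B[k,0],B[k,1]))
k=(B[:,0]<-150)&(abs(B[:,1])<70); print('bed front',fit(B[k,1],B[k,0]))
print('tray corners', ray(f,[(437,222),(491,222),(437,291),(491,291)],50).round())
g=cv2.cvtColor(f['image'],cv2.COLOR_BGR2GRAY); print(g[255,428:500]); print(g[215:300,464])
```

```text
front x(y) ('slope deg 0.00  at0 3.25', 321)
side y(x) 1 ('slope deg 0.21  at0 69.85', 146)
side y(x) -1 ('slope deg 0.02  at0 -69.50', 145)
bed side 1 ('slope deg 0.03  at0 82.10', 862)
bed side -1 ('slope deg -0.10  at0 -79.67', 846)
bed front ('slope deg -0.43  at0 -171.16', 376)
tray corners [[ 554. -183.   50.]
 [ 558. -339.   50.]
 [ 356. -184.   50.]
 [ 359. -338.   50.]]
[141 140 140 143 147 147 145 146  70  65  63  65  61 127 127 128 127 128
 127 128 126 127 128 126 129 126 128 125 129 126 127 129 125 124 126 127
 124 125 125 126 126 125 126 126 123 124 124 122 123 124 125 123 123 125
 124 123 126 109  63  62  61  66  59 116 125 145 141 142 146 143 140 143]
[145 146 148 150 148 144 148 140 100  60 107 121 119 118 119 124 125 127
 125 127 127 127 124 126 128 126 124 124 126 128 125 125 125 126 125 126
 128 127 126 126 124 124 127 125 125 126 126 126 125 127 126 124 127 125
 128 125 124 127 125 124 125 126 126 123 126 124 128 125 126 124 127 125
 125 127 101 120 114 125 135 132 133 140 140 138 140]
```

```bash
cat > plan.py <<'E'
from h import *
from scipy.spatial.transform import Rotation as R
def plan(x,y,z,yaw,rows=1):
    """yaw: world heading of tool y, deg. prints turn then shift (scaled, totals)"""
    s=robot.sense(); r=R.from_quat(s['ee_rot']); M=r.as_matrix(); a=np.degrees(np.arctan2(M[1,1],M[0,1]))
    tgt=R.from_euler('z',yaw,degrees=True)*R.from_matrix(np.array([[0,1,0],[1,0,0],[0,0,-1.]]))
    rv=(r.inv()*tgt).as_rotvec()/np.pi
    d=tgt.inv().apply(np.array([x,y,z])-s['eef_pos'])/250
    print('t',round(s['t'],2),'p',s['eef_pos'].round(1),'yaw',a.round(2),'F',s['force'].round(1),'op',round(s['opening'],3),'gf',round(s['gripper_force'],1))
    print('turn',rv.round(4),'shift after turn',d.round(4),'per row',(d/rows).round(4))
E
python3 -c "
from plan import *
plan(532,27.4,120,2.2,14)"
```

```text
t 0.1 p [ 215.8 -478.2  255.7] yaw -65.72 F [-0.1 -0.8 -0.2] op 1.0 gf 0.0
turn [-3.000e-04 -3.000e-04 -3.773e-01] shift after turn [1.9725 1.3414 0.5429] per row [0.1409 0.0958 0.0388]
```

Request:
arm_command(targets=[[0.6,0,0,0,0,0,-0.054],[0.6,0,0,0,0,0,-0.054],[0.6,0,0,0,0,0,-0.054],[0.6,0,0,0,0,0,-0.054],[0.6,0,0,0,0,0,-0.054],[0.6,0,0,0,0,0,-0.054],[0.6,0,0,0,0,0,-0.053]])

```text
t: 0.98
eef_pos: [215.8, -478.3, 255.9]
ee_rot: [0.692, 0.722, 0.0, -0.0]
force: [0.2, -0.7, 0.3]
opening: 0.6
gripper_force: 0.0
```

Request:
arm_command(targets=[[0.6,0.14,0.096,0,0,0,0],[0.6,0.14,0.096,0.02,0,0,0],[0.6,0.14,0.096,0.04,0,0,0],[0.6,0.14,0.096,0.04,0,0,0],[0.6,0.14,0.096,0.04,0,0,0],[0.6,0.14,0.096,0.04,0,0,0],[0.6,0.14,0.096,0.04,0,0,0],[0.6,0.14,0.096,0.04,0,0,0],[0.6,0.14,0.096,0.04,0,0,0],[0.6,0.14,0.096,0.04,0,0,0],[0.6,0.14,0.096,0.04,0,0,0],[0.6,0.14,0.096,0.04,0,0,0],[0.6,0.14,0.096,0.04,0,0,0],[0.6,0.15,0.096,0.04,0,0,0],[0.6,0,0,0,0,0,0],[0.6,0,0,0,0,0,0]])

```text
t: 2.98
eef_pos: [532.8, 26.0, 130.9]
ee_rot: [0.694, 0.72, -0.001, -0.0]
force: [-0.5, -0.2, 0.0]
opening: 0.602
gripper_force: 0.0
```

```bash
python3 -c "
from plan import *
plan(532,27.4,37,2.2,4)"
```

```text
t 2.98 p [532.8  26.  130.9] yaw 2.18 F [-0.5 -0.2  0. ] op 0.602 gf 0.0
turn [-0.0004  0.0001 -0.0001] shift after turn [ 0.0056 -0.003   0.3757] per row [ 0.0014 -0.0007  0.0939]
```

Request:
arm_command(targets=[[0.6,0.005,-0.003,0.1,0,0,0],[0.6,0,0,0.1,0,0,0],[0.6,0,0,0.1,0,0,0],[0.6,0,0,0.05,0,0,0],[0.6,0,0,0.025,0,0,0],[0.6,0,0,0,0,0,0],[0,0,0,0,0,0,0],[0,0,0,0,0,0,0],[0,0,0,0,0,0,0],[0,0,0,0,0,0,0],[0,0,0,0,0,0,0],[0,0,0,0,0,0,0]])

```text
t: 4.47
eef_pos: [532.9, 27.3, 38.4]
ee_rot: [0.694, 0.72, 0.0, 0.001]
force: [-1.6, -0.0, 5.6]
opening: 0.189
gripper_force: 60.2
```

Request:
arm_command(targets=[[0,0,0,-0.04,0,0,0],[0,0,0,-0.1,0,0,0],[0,0,0,-0.15,0,0,0],[0,0,0,-0.15,0,0,0],[0,0,0,0,0,0,0]])

```text
t: 5.1
eef_pos: [534.0, 27.3, 150.6]
ee_rot: [0.694, 0.72, 0.002, 0.002]
force: [-0.1, 0.1, -2.4]
opening: 0.19
gripper_force: 59.4
```

```bash
python3 -c "
from plan import *
plan(457,-262,148,2.2,8)
plan(457,-262,44,2.2,8)"
```

```text
t 5.1 p [534.   27.3 150.6] yaw 2.15 F [-0.1  0.1 -2.4] op 0.19 gf 59.4
turn [ 0.002   0.0003 -0.0003] shift after turn [-1.1446 -0.3523  0.0104] per row [-0.1431 -0.044   0.0013]
t 5.1 p [534.   27.3 150.6] yaw 2.15 F [-0.1  0.1 -2.4] op 0.19 gf 59.4
turn [ 0.002   0.0003 -0.0003] shift after turn [-1.1446 -0.3523  0.4264] per row [-0.1431 -0.044   0.0533]
```

Request:
arm_command(targets=[[0,-0.143,-0.044,0,0,0,0],[0,-0.143,-0.044,0,0,0,0],[0,-0.143,-0.044,0,0,0,0],[0,-0.143,-0.044,0,0,0,0],[0,-0.143,-0.044,0,0,0,0],[0,-0.143,-0.044,0,0,0,0],[0,-0.143,-0.044,0,0,0,0],[0,-0.143,-0.044,0,0,0,0],[0,0,0,0.1,0,0,0],[0,0,0,0.15,0,0,0],[0,0,0,0.15,0,0,0],[0,0,0,0.04,0,0,0],[0,0,0,0,0,0,0],[0,0,0,0,0,0,0]])

```text
t: 6.85
eef_pos: [455.9, -262.2, 38.7]
ee_rot: [0.694, 0.72, 0.0, 0.001]
force: [0.8, -0.2, -2.6]
opening: 0.195
gripper_force: 59.2
```

Lower to just above the floor, release, lift.

Request:
arm_command(targets=[[0,0,0,0.012,0,0,0],[0,0,0,0.006,0,0,0],[0,0,0,0,0,0,0],[0.6,0,0,0,0,0,0],[0.6,0,0,0,0,0,0],[0.6,0,0,0,0,0,0],[0.6,0,0,0,0,0,0],[0.6,0,0,-0.1,0,0,0],[0.6,0,0,-0.15,0,0,0],[0.6,0,0,-0.2,0,0,0],[0.6,0,0,-0.1,0,0,0],[0.6,0,0,0,0,0,-0.041],[0.6,0,0,0,0,0,-0.042],[0.6,0,0,0,0,0,0]])

```text
t: 8.6
eef_pos: [455.2, -261.7, 170.6]
ee_rot: [0.595, 0.804, -0.0, 0.0]
force: [-0.5, -0.1, -0.6]
opening: 0.6
gripper_force: 0.0
```

```bash
python3 -c "
from plan import *
plan(438.3,280.7,150,17.1,14)"
```

```text
t 8.6 p [ 455.2 -261.7  170.6] yaw 17.02 F [-0.5 -0.1 -0.6] op 0.6 gf 0.0
turn [ 0.      0.     -0.0004] shift after turn [2.0934 0.5734 0.0825] per row [0.1495 0.041  0.0059]
```

Request:
arm_command(targets=[[0.6,0.15,0.041,0.006,0,0,0],[0.6,0.15,0.041,0.006,0,0,0],[0.6,0.15,0.041,0.006,0,0,0],[0.6,0.15,0.041,0.006,0,0,0],[0.6,0.15,0.041,0.006,0,0,0],[0.6,0.15,0.041,0.006,0,0,0],[0.6,0.15,0.041,0.006,0,0,0],[0.6,0.15,0.041,0.006,0,0,0],[0.6,0.15,0.041,0.006,0,0,0],[0.6,0.15,0.041,0.006,0,0,0],[0.6,0.15,0.041,0.006,0,0,0],[0.6,0.15,0.041,0.006,0,0,0],[0.6,0.15,0.041,0.006,0,0,0],[0.6,0.143,0.041,0.006,0,0,0],[0.6,0,0,0,0,0,0],[0.6,0,0,0,0,0,0]])

```text
t: 10.6
eef_pos: [438.5, 280.1, 149.3]
ee_rot: [0.595, 0.804, -0.0, -0.0]
force: [0.5, -0.1, -0.1]
opening: 0.596
gripper_force: 0.0
```

```bash
python3 -c "
from plan import *
plan(438.3,280.7,54,17.1,1)
for n in('top','side'):
    f=grab(n); cv2.imwrite(f'pics/{n}1.png',f['image'])
g=load('top')['image'];s=load('side')['image']
cv2.imwrite('pics/both.png',np.vstack([cv2.resize(g[200:300,230:510],(800,286)),cv2.resize(s[130:430,180:640],(480,313))[:, :] if 0 else cv2.copyMakeBorder(cv2.resize(s[150:430,180:640],(510,310)),0,0,0,290,0)]))
"
```

```text
t 10.6 p [438.5 280.1 149.3] yaw 17.02 F [ 0.5 -0.1 -0.1] op 0.596 gf 0.0
turn [-0.0003  0.0002 -0.0004] shift after turn [2.300e-03 1.000e-04 3.811e-01] per row [2.300e-03 1.000e-04 3.811e-01]
```

View pics/both.png

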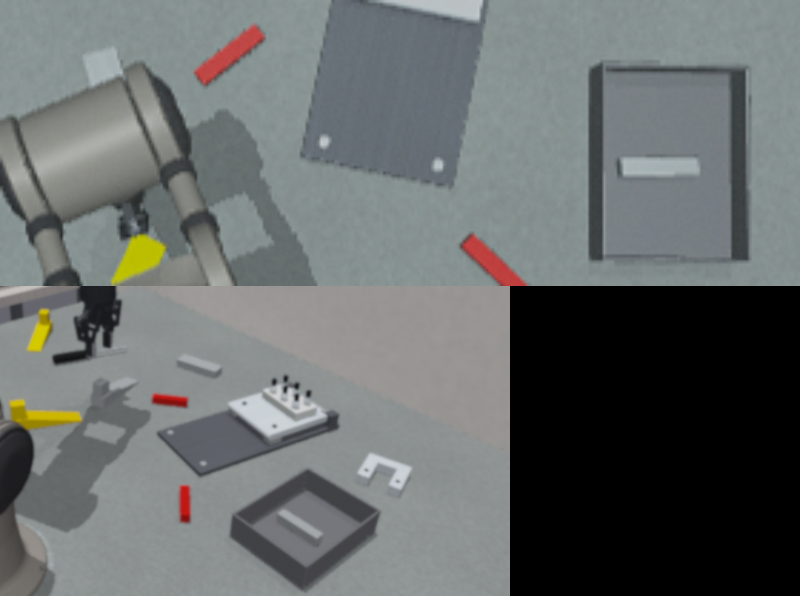

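The bar lies in the tray, at (660,167) in the upper crop. The wedge is below the gripper and the bed is clear, so I descend onto the grip block.

Request:
arm_command(targets=[[0.6,0.002,0,0.1,0,0,0],[0.6,0,0,0.1,0,0,0],[0.6,0,0,0.1,0,0,0],[0.6,0,0,0.05,0,0,0],[0.6,0,0,0.026,0,0,0],[0.6,0,0,0,0,0,0],[0,0,0,0,0,0,0],[0,0,0,0,0,0,0],[0,0,0,0,0,0,0],[0,0,0,0,0,0,0],[0,0,0,0,0,0,0],[0,0,0,0,0,0,0]])

```text
t: 12.2
eef_pos: [438.9, 281.3, 56.5]
ee_rot: [0.594, 0.804, 0.001, 0.0]
force: [-0.4, -0.9, 5.9]
opening: 0.337
gripper_force: 61.0
```

Request:
arm_command(targets=[[0,0,0,-0.04,0,0,0],[0,0,0,-0.1,0,0,0],[0,0,0,-0.1,0,0,0],[0,0,0,-0.06,0,0,0],[0,0,0,0,0,0,0],[0,0,0,0,0,0.0,0.05],[0,0,0,0,0,0,0.05],[0,0,0,0,0,0,0.05],[0,0,0,0,0,0,0],[0,0,0,0,0,0,0]])

```text
t: 13.45
eef_pos: [438.2, 280.9, 129.9]
ee_rot: [0.765, 0.644, -0.001, -0.0]
force: [-0.0, 0.0, -3.0]
opening: 0.334
gripper_force: 59.9
```

```bash
python3 -c "
from plan import *
ex=np.array([np.cos(np.radians(-10.24)),np.sin(np.radians(-10.24))]); O=np.array([608.5,-1.4])
p=O-145*ex; print(p)
plan(p[0],p[1],110,-10.24,8)"
```

```text
[465.80959775  24.37691031]
t 13.45 p [438.2 280.9 129.9] yaw -9.75 F [-0.  0. -3.] op 0.334 gf 59.9
turn [-0.0003  0.0002  0.0027] shift after turn [-0.9903  0.2909  0.0795] per row [-0.1238  0.0364  0.0099]
```

Request:
arm_command(targets=[[0,-0.08,0.025,0,0,0,0.0027],[0,-0.13,0.038,0,0,0,0],[0,-0.13,0.038,0,0,0,0],[0,-0.13,0.038,0,0,0,0],[0,-0.13,0.038,0,0,0,0],[0,-0.13,0.038,0,0,0,0],[0,-0.13,0.038,0,0,0,0],[0,-0.13,0.038,0.04,0,0,0],[0,0,0,0.04,0,0,0],[0,0,0,0,0,0,0],[0,0,0,0,0,0,0]])

```text
t: 14.82
eef_pos: [465.6, 25.3, 110.6]
ee_rot: [0.768, 0.641, 0.0, -0.0]
force: [0.7, -0.2, -5.1]
opening: 0.338
gripper_force: 60.0
```

```bash
python3 -c "
from plan import *
plan(465.8,24.4,67,-10.24,1)
for n in('top','side'): grab(n)
g=load('top')['image'];s=load('side')['image']
cv2.imwrite('pics/both2.png',np.hstack([cv2.resize(g[130:290,310:430],(400,533),interpolation=2),cv2.resize(s[150:350,250:400],(400,533),interpolation=2)]))
"
```

```text
t 14.82 p [465.6  25.3 110.6] yaw -10.31 F [ 0.7 -0.2 -5.1] op 0.338 gf 60.0
turn [-0.     -0.     -0.0004] shift after turn [-0.0033  0.0015  0.1746] per row [-0.0033  0.0015  0.1746]
```

View pics/both2.png

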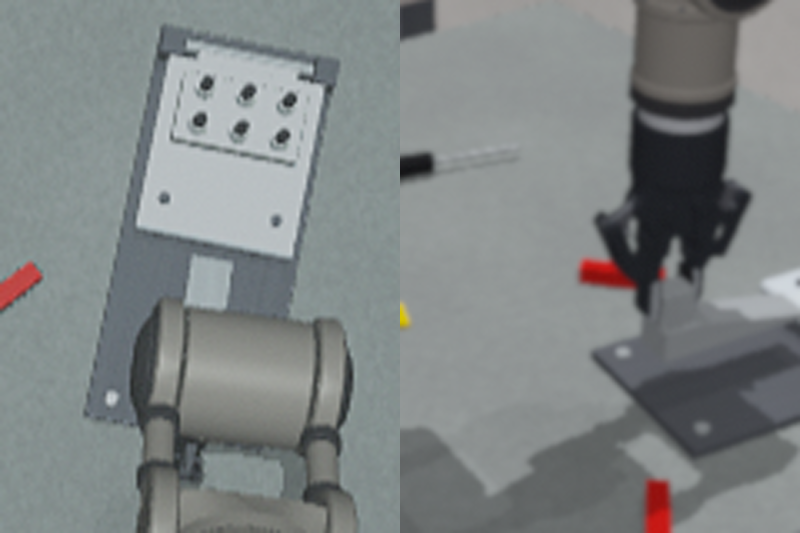

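The top crop shows the wedge's thin end at (210,258), straight ahead of the nose and near the middle line. The side crop shows the wedge held level. I measure its lateral offset next.

```bash
python3 -c "
from meas import *
f=load('top'); g=up(f['image']); s=(int(371*8),int(213*8))
print(g[s[1],s[0]], g[s[1],s[0]-150:s[0]+150:10])
m=comp(g>145,s); m[222*8:]=0
P,_=rect(f,m,61)
a=np.radians(-10.24); ex=np.array([np.cos(a),np.sin(a)]); ey=np.array([-ex[1],ex[0]]); O=np.array([608.5,-1.4])
L=np.c_[(P-O)@ex,(P-O)@ey]; print(L.min(0),L.max(0))
x1=L[:,0].max()
for sg in(1,-1):
    mid=np.median(L[:,1]); k=((L[:,1]-mid)*sg>12)&(L[:,0]<x1-5)&(L[:,0]>x1-40); p=np.polyfit(L[k,0],L[k,1],1); r=abs(L[k,1]-np.polyval(p,L[k,0]))<1.5; p=np.polyfit(L[k,0][r],L[k,1][r],1); print(sg,np.degrees(np.arctan(p[0])),np.polyval(p,x1-20))
"
```

```text
170 [110 110 111 109 110 112 111 110 110 108 108 114 165 170 169 170 171 173
 169 168 169 173 106 108 107 109 108 107 108 107]
[-61.22835786 -18.1806091 ] [-17.473903    18.51887577]
1 2.781884384484886 17.55886802479995
-1 1.3927300043388773 -17.0163189295563
```

Request:
arm_command(targets=[[0,-0.003,0,0.06,0,0,0],[0,0,0,0.06,0,0,0],[0,0,0,0.03,0,0,0],[0,0,0,0.012,0,0,0],[0,0,0,0,0,0,0],[0,0,0,0,0,0,0]])

```text
t: 15.68
eef_pos: [465.8, 23.8, 70.5]
ee_rot: [0.768, 0.64, 0.0, 0.0]
force: [0.4, 0.5, -3.7]
opening: 0.337
gripper_force: 60.0
```

Request:
arm_command(targets=[[0,0,0,0.008,0,0,0],[0,0,0,0.004,0,0,0],[0,0,0,0.002,0,0,0],[0,0,0,0,0,0,0],[0,0,0,0,0,0,0]])

```text
t: 16.3
eef_pos: [465.5, 23.8, 66.6]
ee_rot: [0.768, 0.64, 0.0, 0.0]
force: [-0.7, -0.5, -3.8]
opening: 0.334
gripper_force: 60.1
```

Still carrying; keep lowering gently until the bed takes the weight.

Request:
arm_command(targets=[[0,0,0,0.003,0,0,0],[0,0,0,0,0,0,0],[0,0,0,0,0,0,0]])

```text
t: 16.68
eef_pos: [465.5, 23.8, 66.5]
ee_rot: [0.768, 0.64, 0.0, 0.0]
force: [-3.5, 0.9, 5.4]
opening: 0.337
gripper_force: 61.2
```

Request:
arm_command(targets=[[0,0,0,0.003,0,0,0],[0,0,0,0,0,0,0],[0,0,0,0,0,0,0]])

```text
t: 17.05
eef_pos: [465.5, 23.8, 66.5]
ee_rot: [0.768, 0.64, 0.0, 0.0]
force: [-5.5, 0.7, 14.8]
opening: 0.336
gripper_force: 62.4
```

Request:
arm_command(targets=[[0,0,0.01,-0.002,0,0,0],[0,0,0.03,0,0,0,0],[0,0,0.04,0,0,0,0],[0,0,0.04,0,0,0,0],[0,0,0.04,0,0,0,0],[0,0,0.04,0,0,0,0],[0,0,0.02,0,0,0,0],[0,0,0,0,0,0,0],[0,0,0,0,0,0,0]])

```text
t: 18.18
eef_pos: [518.9, 14.1, 66.5]
ee_rot: [0.768, 0.64, -0.0, -0.0]
force: [-6.1, 0.4, 9.2]
opening: 0.343
gripper_force: 61.7
```

```bash
python3 -c "
from plan import *
ex=np.array([np.cos(np.radians(-10.24)),np.sin(np.radians(-10.24))]); O=np.array([608.5,-1.4])
p=robot.sense()['eef_pos'][:2]-O; print('local',p@ex,p@[-ex[1],ex[0]])
plan(*(O-63*ex),66.5,-10.24,1)
fs=[grab('top') for _ in range(4)]; sd=[grab('side') for _ in range(4)]
np.savez('rest.npz',z=np.mean([f['z_map'] for f in fs],0),im=np.mean([f['image'] for f in fs],0),zs=np.mean([f['z_map'] for f in sd],0),ims=np.mean([f['image'] for f in sd],0))
s=sd[0]['image']
cv2.imwrite('pics/side3.png',cv2.resize(s[200:340,310:500],(760,560),interpolation=2))
"
```

```text
local -90.9451543954383 -0.6845811537020001
t 18.18 p [518.9  14.1  66.5] yaw -10.39 F [-6.1  0.4  9.2] op 0.343 gf 61.7
turn [-0.0003  0.     -0.0009] shift after turn [ 0.0027  0.1118 -0.    ] per row [ 0.0027  0.1118 -0.    ]
```

View pics/side3.png

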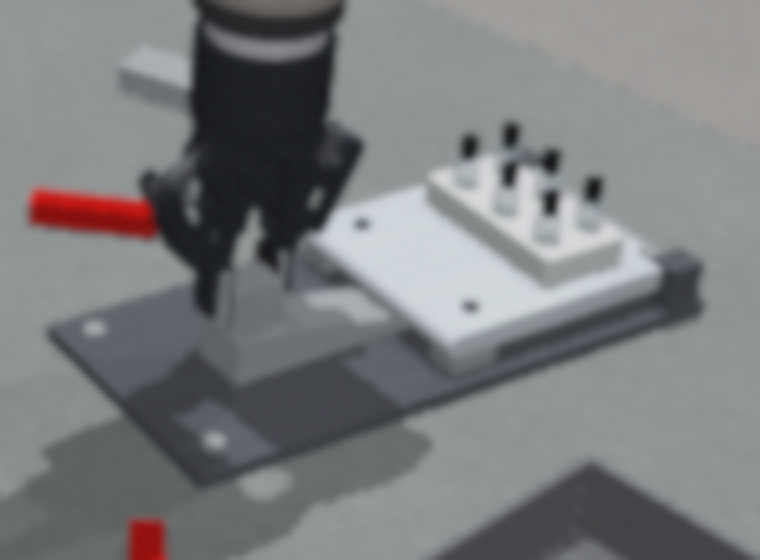

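The side crop shows the wedge flat on the bed at (300,345), with its thin end under the nose at about (400,320). The plate is still on its pads. I continue the push in small steps.

Request:
arm_command(targets=[[0,0.001,0.016,0,0,0,0],[0,0.001,0.016,0,0,0,0],[0,0,0,0,0,0,0],[0,0,0,0,0,0,0]])

```text
t: 19.08
eef_pos: [526.8, 13.1, 66.5]
ee_rot: [0.768, 0.64, -0.0, -0.0]
force: [-6.5, 1.0, 10.0]
opening: 0.342
gripper_force: 61.7
```

Request:
arm_command(targets=[[0,0,0.016,0,0,0,0],[0,0,0,0,0,0,0],[0,0,0,0,0,0,0]])

```text
t: 19.45
eef_pos: [530.8, 12.4, 66.5]
ee_rot: [0.768, 0.64, -0.0, -0.0]
force: [-5.2, 1.8, 8.9]
opening: 0.341
gripper_force: 61.7
```

Request:
arm_command(targets=[[0,0,0.016,0,0,0,0],[0,0,0,0,0,0,0],[0,0,0,0,0,0,0]])

```text
t: 19.82
eef_pos: [533.6, 11.9, 66.5]
ee_rot: [0.768, 0.64, -0.001, -0.001]
force: [-11.0, 1.7, 12.6]
opening: 0.333
gripper_force: 62.1
```

Request:
arm_command(targets=[[0,0,0.016,0,0,0,0],[0,0,0,0,0,0,0],[0,0,0,0,0,0,0]])

```text
t: 20.2
eef_pos: [535.0, 11.8, 66.4]
ee_rot: [0.768, 0.64, -0.003, -0.003]
force: [-18.9, 4.3, 20.0]
opening: 0.339
gripper_force: 63.0
```

```bash
cat > lift.py <<'E'
from plan import *
ex=np.array([np.cos(np.radians(-10.24)),np.sin(np.radians(-10.24))]); ey=np.array([-ex[1],ex[0]]); O=np.array([608.5,-1.4])
p=robot.sense()['eef_pos'][:2]-O; print('local',p@ex,p@ey); plan(*(O-63*ex),66.5,-10.24,1)
d=np.load('rest.npz'); sd=[grab('side') for _ in range(4)]; tp=[grab('top') for _ in range(4)]
def proj(f,X):
    E=f['extrinsics']; q=(X-E[:3,3])@E[:3,:3]; return np.c_[f['fx']*q[:,0]/q[:,2]+f['cx'],f['fy']*q[:,1]/q[:,2]+f['cy']]
a=cv2.cvtColor(d['ims'].round().astype(np.uint8),cv2.COLOR_BGR2GRAY); b=cv2.cvtColor(np.mean([f['image'] for f in sd],0).round().astype(np.uint8),cv2.COLOR_BGR2GRAY)
f=sd[0]
# plate corner near front right, right front screw, vial block, fixed bed corner: predicted px per mm of z, and flow
for n,(x,y,z) in dict(corner=(4,-68,32),screw=(24,-50,36),screwL=(24,50,36),vials=(100,-20,70),hinge=(185,-75,30),bedscrew=(-155,-65,10)).items():
    X=np.r_[O+x*ex+y*ey,z]; q=proj(f,np.array([X,X+[0,0,1]])); u=q[0]
    n1,st,_=cv2.calcOpticalFlowPyrLK(a,b,np.float32(u).reshape(1,1,2),None,winSize=(13,13),maxLevel=1)
    print(n,u.round(),'flow',(n1.ravel()-u).round(2),'px/mm',(q[1]-q[0]).round(2))
Wr=cloud(dict(f,z_map=d['zs'])); W=cloud(dict(f,z_map=np.mean([k['z_map'] for k in sd],0)))
def front(W):
    L=np.stack([(W[...,:2]-O)@ex,(W[...,:2]-O)@ey,W[...,2]],-1); k=(L[...,0]>5)&(L[...,0]<60)&(L[...,1]>-62)&(L[...,1]<20)&(L[...,2]>31)&(L[...,2]<50); return np.median(L[k][:,2]),k.sum()
print('front depth z rest/now',front(Wr),front(W))
E
python3 lift.py
```

```text
local -74.69849468866845 -0.07317875780366556
t 20.2 p [535.   11.8  66.4] yaw -10.37 F [-18.9   4.3  20. ] op 0.339 gf 63.0
turn [-0.0029  0.0001 -0.0007] shift after turn [ 0.0003  0.0468 -0.0004] per row [ 0.0003  0.0468 -0.0004]
corner [421. 285.] flow [-0.   -0.12] px/mm [ 0.06 -0.37]
screw [423. 277.] flow [-0.01 -0.17] px/mm [ 0.06 -0.37]
screwL [396. 256.] flow [2.01 1.82] px/mm [ 0.04 -0.36]
vials [442. 250.] flow [ 0.02 -0.06] px/mm [ 0.06 -0.37]
hinge [483. 267.] flow [ 0.   -0.01] px/mm [ 0.08 -0.36]
bedscrew [360. 313.] flow [ 5.77 -2.72] px/mm [ 0.03 -0.38]
front depth z rest/now (np.float64(35.24608861720276), np.int64(471)) (np.float64(35.43285076834866), np.int64(480))
```

Request:
arm_command(targets=[[0,0,0,-0.003,0,0,0],[0,0,0.008,0,0,0,0],[0,0,0,0,0,0,0],[0,0,0,0,0,0,0]])

```text
t: 21.1
eef_pos: [537.4, 11.3, 66.4]
ee_rot: [0.768, 0.64, -0.003, -0.003]
force: [-15.5, 2.8, 11.3]
opening: 0.338
gripper_force: 61.9
```

Request:
arm_command(targets=[[0,0,0.008,0,0,0,0],[0,0,0,0,0,0,0],[0,0,0,0,0,0,0]])

```text
t: 21.48
eef_pos: [539.4, 10.9, 66.4]
ee_rot: [0.768, 0.64, -0.003, -0.003]
force: [-15.8, 3.0, 10.9]
opening: 0.34
gripper_force: 61.9
```

Request:
arm_command(targets=[[0,0,0.008,0,0,0,0],[0,0,0,0,0,0,0],[0,0,0,0,0,0,0]])

```text
t: 21.85
eef_pos: [541.4, 10.6, 66.4]
ee_rot: [0.768, 0.64, -0.003, -0.003]
force: [-16.6, 2.8, 11.3]
opening: 0.343
gripper_force: 61.9
```

```bash
python3 lift.py
```

```text
local -68.1501895429464 -0.1634821237179267
t 21.85 p [541.4  10.6  66.4] yaw -10.39 F [-16.6   2.8  11.3] op 0.343 gf 61.9
turn [-0.0026  0.0001 -0.0008] shift after turn [ 0.0007  0.0206 -0.0003] per row [ 0.0007  0.0206 -0.0003]
corner [421. 285.] flow [ 0.06 -0.57] px/mm [ 0.06 -0.37]
screw [423. 277.] flow [-0.01 -0.58] px/mm [ 0.06 -0.37]
screwL [396. 256.] flow [2.06 2.73] px/mm [ 0.04 -0.36]
vials [442. 250.] flow [ 0.19 -0.38] px/mm [ 0.06 -0.37]
hinge [483. 267.] flow [ 0.   -0.01] px/mm [ 0.08 -0.36]
bedscrew [360. 313.] flow [ 9.   -3.17] px/mm [ 0.03 -0.38]
front depth z rest/now (np.float64(35.24608861720276), np.int64(471)) (np.float64(36.55400833982446), np.int64(473))
```

Request:
arm_command(targets=[[0,0,0.008,0,0,0,0],[0,0,0.008,0,0,0,0],[0,0,0.008,0,0,0,0],[0,0,0,0,0,0,0],[0,0,0,0,0,0,0],[0,0,0,0,0,0,0],[0,0,0,0,0,0,0]])

```text
t: 23.12
eef_pos: [547.4, 9.5, 66.4]
ee_rot: [0.768, 0.64, -0.003, -0.003]
force: [-16.1, 2.2, 10.3]
opening: 0.334
gripper_force: 61.9
```

```bash
python3 lift.py; python3 -c "
from h import *
s=load('side')['image'];t=load('top')['image']
cv2.imwrite('pics/end.png',np.hstack([cv2.resize(t[130:290,310:430],(400,533),interpolation=2),cv2.resize(s[210:330,310:400],(400,533),interpolation=2)]))"
```

```text
local -62.061270081075484 -0.15333804834085463
t 23.12 p [547.4   9.5  66.4] yaw -10.38 F [-16.1   2.2  10.3] op 0.334 gf 61.9
turn [-0.0026  0.0001 -0.0008] shift after turn [ 0.0006 -0.0038 -0.0002] per row [ 0.0006 -0.0038 -0.0002]
corner [421. 285.] flow [ 0.11 -1.01] px/mm [ 0.06 -0.37]
screw [423. 277.] flow [ 0.09 -0.98] px/mm [ 0.06 -0.37]
screwL [396. 256.] flow [3.45 2.93] px/mm [ 0.04 -0.36]
vials [442. 250.] flow [ 0.35 -0.62] px/mm [ 0.06 -0.37]
hinge [483. 267.] flow [-0.   -0.01] px/mm [ 0.08 -0.36]
bedscrew [360. 313.] flow [0.29 0.13] px/mm [ 0.03 -0.38]
front depth z rest/now (np.float64(35.24608861720276), np.int64(471)) (np.float64(37.544198351148566), np.int64(473))
```

View pics/end.png

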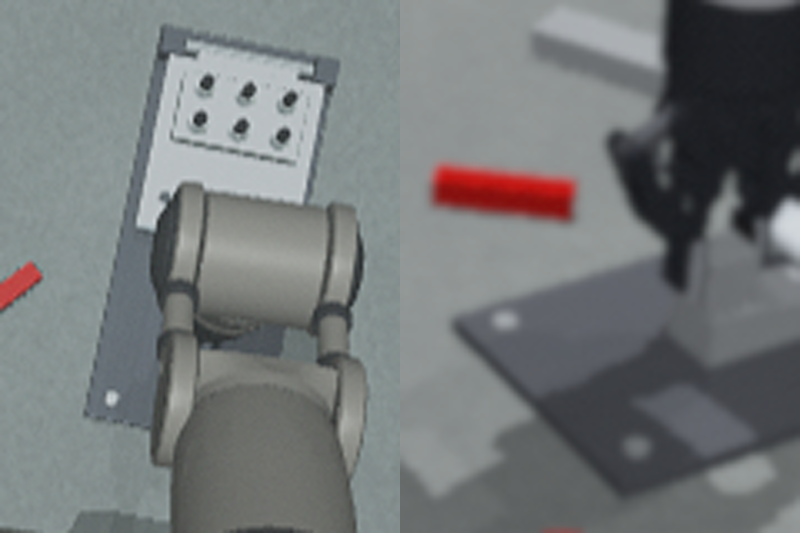

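The lift is about 3 mm, and the camera flow and depth readings agree. In the last view the wedge sits flat on the bed, still gripped, and the gripper is clear of the plate. I am handing it in.

```bash
python3 -c "
from rig import robot
s=robot.sense(); print(s['t'],s['eef_pos'],abs(s['joint_velocities']).max()); print(robot.close_job())"
```

```text
23.525 [547.41558895   9.45402906  66.46052885] 0.001289250183032122
the job is handed in; nothing more can be done
None
```

I handed the job in at 23.5 s: the bar is in the grey tray, and the wedge is still gripped under the plate's nose, which is lifted about 3 mm by camera measurement.

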